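# Line up a takeaway order on the packing counter

## Task

Line up the order on the packing counter: stand the red-capped sauce jar midway between the two soup tubs, and stand the gold butter tin just past the blue-lidded tub, on its outer side, so that tubs, jar and tin make one straight, evenly spaced row of four. Leave both tubs where they are, and set the jar and the tin down upright rather than dropping them.

Things in the scene. Friction and masses are not known exactly. Their poses are not given: they have to be found in the camera images.
- blue_tub: round white soup tub with a blue lid, 92 mm across at the lid, 74 mm tall, standing; origin at the centre of its underside, z up; its y axis lies along the line through the two tubs (either sense). The tubs' centres are 220 to 240 mm apart. It stands at either end of the pair (left or right).
- black_tub: round white soup tub with a black lid, 92 mm across at the lid, 74 mm tall, standing; origin at the centre of its underside, z up; its y axis lies along the line through the two tubs (either sense). The tubs' centres are 220 to 240 mm apart. It weighs about 0.5 kg and is loose, as is the other tub.
- red_jar: round jar of red sauce with a red screw cap and a paper label: straight body 54 mm in diameter up to 66 mm, cap 52 mm in diameter, 85 mm tall in all, about 0.25 kg, standing; origin at the centre of its underside, z up. Jars of the same shape with yellow and green caps are bystanders.
- gold_tin: round gold-coloured butter tin, straight-sided, 56 mm in diameter, 45 mm tall, about 0.2 kg, standing; origin at the centre of its underside, z up. A tin of the same shape in bare silvery metal is a bystander. The jar and tin stand on the far side of the row from the robot, at least 95 mm from their neighbours, centre to centre.
Not all that is in view belongs to the job. Leave any green or pink look-alike of the black_tub alone. Leave any purple look-alike of the gold_tin alone.

How it is judged:
By the outcome, as a careful person would: the job done as asked, in the order asked, and still so for the second after the job is handed in, with the robot touching nothing.
It also fails if it takes over 56 s, if anything falls off the work surface, if the arm or the gripper's body presses on something with over 40 N, if the wrist force passes 120 N, or if a joint passes its speed limit or range.

## Robot

A 6-joint arm with a two-finger parallel gripper is mounted at the origin on the work surface. World frame = base frame: x ahead of the robot, y to its left, z up, the work surface at z = 0. Lengths are in m, angles in rad, forces in N, time in s.
With the tool pointing down it reaches from about 0.4 to 0.825 m from the base axis. Payload 7 kg.
Tool frame: the origin (TCP) lies midway between the tips of the shut fingers; the grasp point (between the pads) lies hold_point_z behind it (hold_point_z is the distance from the TCP to the grasp point, in m); z points along the fingers, y is the line along which they close (so a half turn about z gives the same grasp; the last joint's range is limited). The gripper opens to 88 mm and grips with 3 to 60 N. Pads are 19 mm wide; open, the fingers measure 130 mm over their backs; the gripper's body (78 mm by 193 mm) begins 47 mm behind the grasp point.
Start: joints at [-1.058, 0.359, 0.012, 0, -1.224, -0.288], TCP at [0.15, -0.658, 0.227] pointing down, gripper open.
Joint ranges: [-3.07, 3.07], [-1.43, 2.12], [-1.02, 1.25], [-3.03, 1.67], [-3.05, -0], [-3.03, 3.03]. Speed limits (rad/s): [2.39, 2.39, 3.01, 3.14, 3.14, 3.14].

## Interface

Orientations are given as [roll, pitch, yaw] about the fixed x, y, z axes, in that order (R = Rz(yaw) Ry(pitch) Rx(roll)).
In Python, from station import * gives the robot as it stands.
- The arm moves only by the tool apply_moves, never from a script. Its argument "steps" is a list of rows, each an object with "translation": the shift along the world's x, y, z scaled (see below), a list of three; "rotation": the turn, a rotation vector about the world's x, y, z scaled (see below), a list of three. A call has exactly 10 rows; each row is the pose to reach, as a shift and turn from the pose commanded when the call began; what a row does not reach only later rows make up. The controller multiplies each number of a shift by 250 mm and each number of a turn by 30 degrees. A row lasts 1/12 s, in which the tool goes at most 41.7 mm and 7.16 degrees, less where a joint would pass 70% of its speed; a pose out of reach is approached as far as the arm can. A call with a number of a shift or a turn outside -1 to 1 is refused whole. A call with a gripper value outside its range is refused whole. "jaw" is the closure, from -1 (fully open) to 1 (shut), so that 0 is half open, set as the call begins (left out, the last holds). The fingers move at their own pace and stop on an object; "newtons" is the grip in N (left out, the last holds). Time passes only in rows, so rows that repeat a pose let the fingers close, or fill a call up. It gives the time, the measured TCP pose, the force, the opening and the grip force at its end, in the units of the state.
- get_state(): the state, without advancing time (a new reading comes with each control period).
- grab_frame(name): name is "scene" or "side" or "wrist"; returns the picture (400x640x3 uint8, blue, green, red); there is no depth.
- camera_model(name): a dict with "fx", "fy", "cx", "cy" (pixels), "k1" (the pictures are not rectified: a ray, as slopes to the right and down, at radius r is drawn at 1 + k1 r^2 times it, then the intrinsics apply), "xyz" and "rotation" of the camera in the world. Camera axes: x right, y down, z forward; pixel columns grow to the right and rows downward; lengths in m; the calibration is good to about 2 mm. A picture is of the moment at which its call begins: read the wrist's pose just before it. camera_model takes no time and is no camera call; for the wrist camera it gives the pose at the moment of the call.
- job_done(): hands the job in; it is judged then, once.
The state is a dict: "t": time; "q": joint angles; "qd": joint speeds; "joint_efforts": joint torques, N m; "eef_pos": TCP position; "ee_rot": TCP orientation; "force": force on the tool from outside, world axes, zero at the start; "moment": the same for the moment, N m; "width": finger opening in m; "gripper_force": force on a finger pad.
Only numpy, scipy, OpenCV 4.12 (cv2) and the standard library are available. Lean on these libraries where they do the work, as an engineer would, in place of code of your own. Each camera call takes 0.05 s, during which the arm holds its last target. There are 200 camera calls.

## Working session

There is one attempt and no reset: what is moved stays moved. The work goes in short steps, Python scripts to look and compute and a tool call to move; the robot and the scene stay as the last step left them, time stands still between calls to the robot, and variables do not carry over. Pictures are saved under pics/ and viewed, at most 10 in all, crops included, and the job is handed in when it is done.

Besides the shell and the picture viewer there is one more tool, called after "Request:" as name(argument=value, ...) on one line, values as JSON. apply_moves: Moves the arm, as the interface text tells. Shifts and turns lie within -1 to 1; 1 stands for 250 mm of shift or 30 degrees of turn. Its arguments: {"type":"object","properties":{"steps":{"type":"array"},"jaw":{"type":"number"},"newtons":{"type":"number"}},"required":["steps"]}

```bash
mkdir -p pics; python3 - <<'E'
from station import *
import cv2
s=get_state(); print(s)
for n in("scene","side"):
    cv2.imwrite(f"pics/{n}0.png",grab_frame(n)); print(n,camera_model(n))
print(camera_model("wrist"))
E
ls
```

```text
{'t': 0.0, 'q': array([-1.05792483e+00,  3.59384143e-01,  1.10633745e-02, -3.55333406e-04,
       -1.22411392e+00, -2.88109292e-01]), 'qd': array([ 0.00045455,  0.00187997,  0.00051648, -0.00153989, -0.00109553,
        0.00201915]), 'joint_efforts': array([-3.05928961e-05, -5.82722640e+01,  2.93055940e+01,  6.99694321e+00,
        6.80347293e-03, -1.70673679e-04]), 'eef_pos': array([ 0.15031002, -0.65754419,  0.2256255 ]), 'ee_rot': array([ 3.13992690e+00, -1.45302208e-04, -2.91695134e+00]), 'force': array([0.43584516, 0.60411701, 0.26329785]), 'moment': array([-0.0318645 ,  0.02771811, -0.04578847]), 'gripper_force': 0.0, 'width': 0.08750943973412906}
scene {'fx': 384.2411821916536, 'fy': 384.2411821916536, 'cx': 321.76325585344443, 'cy': 203.2305249270202, 'k1': -0.05049142219917526, 'xyz': array([1.09050584, 0.47192552, 0.54588732]), 'rotation': array([-2.18314601,  0.01750351,  2.18214279])}
side {'fx': 445.99914194083897, 'fy': 445.99914194083897, 'cx': 316.4012677653673, 'cy': 195.91308783455378, 'k1': -0.06501185261365312, 'xyz': array([0.28789504, 0.68026821, 0.70885544]), 'rotation': array([-2.33989589,  0.00482   , -2.74039093])}
{'fx': 338.1180025993343, 'fy': 338.1180025993343, 'cx': 320.0929375721676, 'cy': 196.0071389908808, 'k1': 0.0038204764267753244, 'xyz': array([ 0.06933781, -0.6773438 ,  0.38350922]), 'rotation': array([ 2.83020668e+00, -1.54455707e-03,  1.79524888e+00])}
pics
```

View pics/scene0.png

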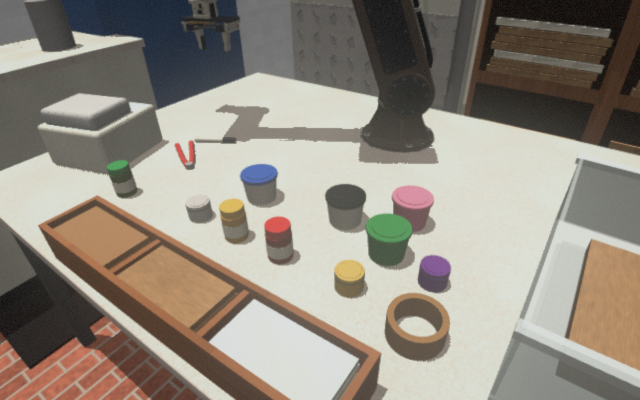

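View pics/side0.png

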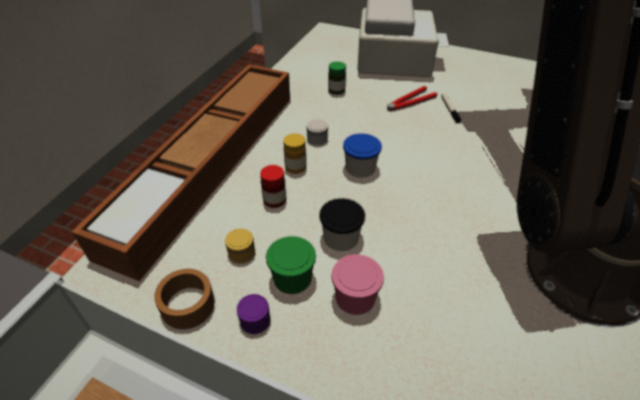

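The caps separate the candidates (scene pixels):
- **Jars:** red cap (279,240), yellow cap (234,220), green cap (121,178). The red cap is the target.
- **Tins:** gold (349,278), silver (199,208), purple (434,273). Gold is the target. The yellow object at (234,220) is a tall jar, not the tin.
- **Tubs:** blue (260,183) and black (346,206) are the pair. Pink and green are look-alikes.

Next I'll measure all of them in both cameras.

```bash
cat > h.py <<'E'
import numpy as np, cv2
from scipy.spatial.transform import Rotation as Ro
from scipy.optimize import minimize
def proj(c,P):
    R=Ro.from_euler('xyz',c['rotation']).as_matrix()
    p=(np.atleast_2d(P)-c['xyz'])@R; s=p[:,:2]/p[:,2:]
    s=s*(1+c['k1']*(s**2).sum(1,keepdims=True))
    return s*[c['fx'],c['fy']]+[c['cx'],c['cy']]
def ray(c,uv,z):
    s0=(np.array(uv,float)-[c['cx'],c['cy']])/[c['fx'],c['fy']]; s=s0
    for _ in range(10): s=s0/(1+c['k1']*(s@s))
    d=Ro.from_euler('xyz',c['rotation']).as_matrix()@np.r_[s,1]
    return c['xyz']+d*(z-c['xyz'][2])/d[2]
RNG=dict(blue=((100,110,50),(130,255,255)),black=((0,0,0),(180,120,62)),red=((172,150,60),(6,255,255)),
 gold=((14,90,60),(32,255,255)),green=((50,90,40),(85,255,255)),pink=((160,60,90),(179,170,255)),purple=((130,80,30),(158,255,255)))
def mask(im,col,box):
    h=cv2.cvtColor(cv2.GaussianBlur(im,(3,3),0),cv2.COLOR_BGR2HSV); lo,hi=RNG[col]
    if lo[0]>hi[0]: m=cv2.inRange(h,lo,(180,)+hi[1:])|cv2.inRange(h,(0,)+lo[1:],hi)
    else: m=cv2.inRange(h,lo,hi)
    k=np.zeros_like(m); x0,y0,x1,y1=box; k[y0:y1,x0:x1]=m[y0:y1,x0:x1]
    n,l,st,_=cv2.connectedComponentsWithStats(k)
    if n<2: return k
    return np.uint8(l==1+np.argmax(st[1:,4]))*255
A=np.linspace(0,2*np.pi,60,endpoint=False)
def hull(c,x,y,r,zt,zb):
    P=[[x+r*np.cos(a),y+r*np.sin(a),z] for z in (zt,zb) for a in A]
    return cv2.convexHull(proj(c,P).astype(np.float32))
def fit(c,im,col,box,r,zt,band):
    """x,y of a cylinder top whose coloured band is about `band` tall; returns x,y,band,IoU"""
    m=mask(im,col,box); ys,xs=np.nonzero(m)
    if len(xs)<30: return None
    S=4
    mm=cv2.resize(m,None,fx=S,fy=S,interpolation=cv2.INTER_LINEAR)>127
    x0=max(xs.min()-15,0);y0=max(ys.min()-15,0);x1=xs.max()+15;y1=ys.max()+15
    mm=mm[y0*S:y1*S,x0*S:x1*S]
    def cost(p):
        h=hull(c,p[0],p[1],r,zt,zt-abs(p[2]))
        k=np.zeros(mm.shape,np.uint8)
        q=((h+0.5-[x0,y0])*S*16).astype(np.int32)
        cv2.fillConvexPoly(k,q,1,shift=4)
        k=k>0
        return 1-(k&mm).sum()/max(1,(k|mm).sum())
    g=ray(c,(xs.mean(),ys.mean()),zt-band/3)
    o=minimize(cost,[g[0],g[1],band],method='Nelder-Mead',options=dict(initial_simplex=[[g[0],g[1],band],[g[0]+.01,g[1],band],[g[0],g[1]+.01,band],[g[0],g[1],band*1.3]],xatol=1e-4,fatol=1e-4))
    return np.r_[o.x,1-o.fun]
E
cat > m0.py <<'E'
from h import *
import station, json
print([ (k,getattr(station,k)) for k in dir(station) if 'hold' in k.lower()])
np.set_printoptions(precision=4,suppress=True)
im={n:cv2.imread(f'pics/{n}0.png') for n in('scene','side')}
B=dict(scene=dict(blue=(235,158,285,210),black=(320,180,372,235),red=(258,212,300,245),gold=(330,258,370,300),green=(360,210,415,268),pink=(388,184,438,228),purple=(415,255,455,295)),
 side=dict(blue=(338,130,388,180),black=(315,195,368,255),red=(255,160,292,192),gold=(220,225,260,265),green=(262,232,320,295),pink=(328,250,388,315),purple=(232,290,275,338)))
D=dict(blue=(.046,.074,.012),black=(.046,.074,.012),red=(.026,.085,.019),gold=(.028,.045,.045),green=(.046,.074,.012),pink=(.046,.074,.012),purple=(.028,.045,.045))
for col in D:
    for n in im: print(col,n,fit(station.camera_model(n),im[n],col,B[n][col],*D[col]))
a=im['scene'][150:320,170:460]; cv2.imwrite('pics/crop0.png',cv2.resize(a,None,fx=2.7,fy=2.7,interpolation=cv2.INTER_CUBIC))
c=station.camera_model('scene'); 
for nm,p,z in(('yellowcap',(232,206),.085),('silver',(199,201),.045),('boxrim corner',(97,200),.05),('boxrim',(371,355),.05),('greenjar',(120,166),.085)): print(nm,ray(c,p,z))
E
python3 m0.py
```

```text
[('hold_point_z', 0.0188)]
blue scene [ 0.5227 -0.125   0.      0.8143]
blue side [ 0.5157 -0.1183 -0.0003  0.9381]
black scene None
black side [0.4794 0.109  0.0455 0.8694]
red scene [ 0.6652  0.0533 -0.      0.687 ]
red side [0.6581 0.0616 0.0007 0.9161]
gold scene [0.658  0.2186 0.0002 0.9428]
gold side [ 0.6516  0.2203 -0.0029  0.9565]
green scene [ 0.5368  0.234  -0.      0.868 ]
green side [ 0.5296  0.2384 -0.0001  0.9501]
pink scene [0.4173 0.2299 0.001  0.937 ]
pink side [ 0.4057  0.2315 -0.0002  0.964 ]
purple scene [0.5565 0.3416 0.     0.7975]
purple side [0.5524 0.3466 0.0087 0.8752]
yellowcap [ 0.6697 -0.0616  0.085 ]
silver [ 0.662  -0.1873  0.045 ]
boxrim corner [ 0.7999 -0.3897  0.05  ]
boxrim [0.7898 0.3372 0.05  ]
greenjar [ 0.7051 -0.4268  0.085 ]
```

View pics/crop0.png

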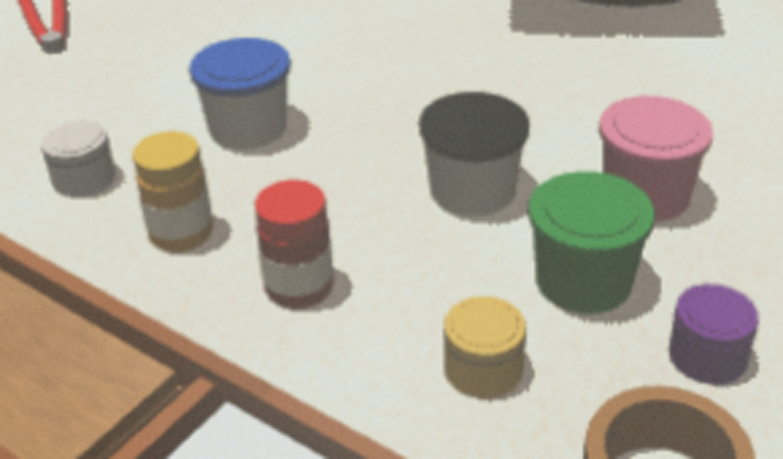

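The crop confirms the targets: the red-capped jar, the flat gold tin (lower centre) and the blue and black tubs. The yellow-capped object is a tall jar. I'll move over the row with the closing axis turned across it, and look again with the wrist camera.

Request:
apply_moves(steps=[{"translation": [0.05,0.07,0.03],"rotation": [0,0,0.1]},{"translation": [0.11,0.15,0.06],"rotation": [0,0,0.2]},{"translation": [0.16,0.22,0.09],"rotation": [0,0,0.3]},{"translation": [0.21,0.3,0.12],"rotation": [0,0,0.4]},{"translation": [0.27,0.37,0.15],"rotation": [0,0,0.5]},{"translation": [0.32,0.45,0.18],"rotation": [0,0,0.6]},{"translation": [0.37,0.52,0.21],"rotation": [0,0,0.7]},{"translation": [0.43,0.6,0.24],"rotation": [0,0,0.8]},{"translation": [0.48,0.67,0.27],"rotation": [0,0,0.9]},{"translation": [0.53,0.75,0.3],"rotation": [0,0,1]}], jaw=-1)

```text
t: 0.93
eef_pos: [0.2834, -0.4695, 0.3015]
ee_rot: [3.141, 0.0, -2.391]
force: [0.4, -0.4, -0.2]
width: 0.0878
gripper_force: 0.0
```

Request:
apply_moves(steps=[{"translation": [0.05,0.07,0],"rotation": [0,0,0.1]},{"translation": [0.11,0.15,0],"rotation": [0,0,0.2]},{"translation": [0.16,0.22,0],"rotation": [0,0,0.3]},{"translation": [0.21,0.3,0],"rotation": [0,0,0.4]},{"translation": [0.27,0.37,0],"rotation": [0,0,0.5]},{"translation": [0.32,0.45,0],"rotation": [0,0,0.6]},{"translation": [0.37,0.52,0],"rotation": [0,0,0.7]},{"translation": [0.43,0.6,0],"rotation": [0,0,0.8]},{"translation": [0.48,0.67,0],"rotation": [0,0,0.9]},{"translation": [0.53,0.75,0],"rotation": [0,0,1]}])

```text
t: 1.77
eef_pos: [0.4158, -0.282, 0.3013]
ee_rot: [3.141, 0.0, -1.867]
force: [0.6, -0.5, -0.3]
width: 0.088
gripper_force: 0.0
```

Request:
apply_moves(steps=[{"translation": [0.06,0.1,0],"rotation": [0,0,0.11]},{"translation": [0.13,0.2,0],"rotation": [0,0,0.22]},{"translation": [0.2,0.3,0],"rotation": [0,0,0.33]},{"translation": [0.27,0.4,0],"rotation": [0,0,0.44]},{"translation": [0.34,0.5,0],"rotation": [0,0,0.55]},{"translation": [0.4,0.6,0],"rotation": [0,0,0.66]},{"translation": [0.47,0.68,0],"rotation": [0,0,0.77]},{"translation": [0.54,0.74,0],"rotation": [0,0,0.88]},{"translation": [0.54,0.74,0],"rotation": [0,0,0.88]},{"translation": [0.54,0.74,0],"rotation": [0,0,0.88]}])

```text
t: 2.6
eef_pos: [0.5507, -0.0971, 0.3006]
ee_rot: [3.14, 0.0, -1.408]
force: [-0.4, 0.1, 0.1]
width: 0.0878
gripper_force: 0.0
```

```bash
python3 - <<'E'
from station import *
import cv2,pickle
s=get_state(); c=camera_model("wrist"); im=grab_frame("wrist")
cv2.imwrite("pics/w1.png",im); pickle.dump(c,open("w1.pkl","wb")); print(s['t'],s['eef_pos'],s['ee_rot'],c)
E
```

```text
2.6 [ 0.55071652 -0.09705935  0.30058727] [ 3.13976505e+00  2.35251082e-04 -1.40754695e+00] {'fx': 338.1180025993343, 'fy': 338.1180025993343, 'cx': 320.0929375721676, 'cy': 196.0071389908808, 'k1': 0.0038204764267753244, 'xyz': array([ 0.56460553, -0.18015435,  0.45837151]), 'rotation': array([ 2.83071248e+00, -8.18019675e-04, -2.97857915e+00])}
```

View pics/w1.png

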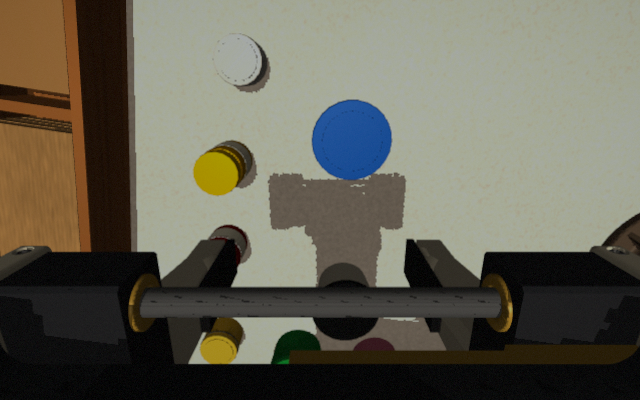

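The wrist view shows the blue lid in full at (352,139). The black tub at (345,305) is partly behind the gripper. I'll shift +y to see the black tub and red jar cleanly.

Request:
apply_moves(steps=[{"translation": [0,0.13,0],"rotation": [0,0,0]},{"translation": [0,0.26,0],"rotation": [0,0,0]},{"translation": [0,0.39,0],"rotation": [0,0,0]},{"translation": [0,0.52,0],"rotation": [0,0,0]},{"translation": [0,0.65,0],"rotation": [0,0,0]},{"translation": [0,0.78,0],"rotation": [0,0,0]},{"translation": [0,0.9,0],"rotation": [0,0,0]},{"translation": [0,0.9,0],"rotation": [0,0,0]},{"translation": [0,0.9,0],"rotation": [0,0,0]},{"translation": [0,0.9,0],"rotation": [0,0,0]}])

```text
t: 3.48
eef_pos: [0.5501, 0.1262, 0.3017]
ee_rot: [3.141, -0.0, -1.409]
force: [0.3, 0.6, 0.8]
width: 0.0877
gripper_force: 0.0
```

```bash
cat > m1.py <<'E'
from station import *
from h import *
import pickle
np.set_printoptions(precision=4,suppress=True)
s=get_state(); c2=camera_model("wrist"); im2=grab_frame("wrist")
cv2.imwrite("pics/w2.png",im2); pickle.dump(c2,open("w2.pkl","wb")); print(s['t'],s['eef_pos'],s['ee_rot'])
c1=pickle.load(open("w1.pkl","rb")); im1=cv2.imread("pics/w1.png")
RNG['black']=((0,0,0),(180,255,45)); RNG['blue']=((100,150,60),(130,255,255)); RNG['gold']=((18,150,120),(32,255,255))
def tops(c,im,col,box,z):
    m=mask(im,col,box); k=max(cv2.findContours(m,cv2.RETR_EXTERNAL,cv2.CHAIN_APPROX_NONE)[0],key=cv2.contourArea)
    P=np.array([ray(c,p+0.0,z)[:2] for p in k[:,0]])
    (x,y),r=cv2.minEnclosingCircle(P.astype(np.float32)); A_=np.c_[2*P,np.ones(len(P))]
    q=np.linalg.lstsq(A_,(P**2).sum(1),rcond=None)[0]; rr=np.sqrt(q[2]+q[0]**2+q[1]**2)
    print(col,'enc',np.array([x,y,r]),'lsq',np.array([q[0],q[1],rr]),'rms',np.std(np.hypot(*(P-q[:2]).T)))
tops(c1,im1,'blue',(300,80,410,200),.074)
def px(P): return proj(c2,[P])[0].astype(int)
for col,P,z,w in(('black',(.48,.109,.074),.074,55),('red',(.66,.058,.085),.085,38),('gold',(.655,.219,.045),.045,36),('blue',(.517,-.12,.074),.074,50)):
    u,v=px(P); print(col,u,v)
    try: tops(c2,im2,col,(max(u-w,0),max(v-w,0),u+w,v+w),z)
    except Exception as e: print('no',e)
E
python3 m1.py
```

```text
3.4833 [0.5501 0.1262 0.3017] [ 3.1415 -0.0001 -1.4094]
blue enc [ 0.52   -0.1287  0.0448] lsq [ 0.52   -0.1289  0.0439] rms 0.000338293372338997
black 382 158
black enc [0.4849 0.0998 0.0447] lsq [0.4848 0.0996 0.0437] rms 0.00044369709624339694
red 227 86
red enc [0.66   0.0532 0.0273] lsq [0.6602 0.0542 0.0255] rms 0.000790221138345439
gold 229 214
gold enc [0.6545 0.2158 0.0275] lsq [0.6543 0.2159 0.0264] rms 0.0004435276356793292
blue 396 -83
no max() iterable argument is empty
```

View pics/w2.png

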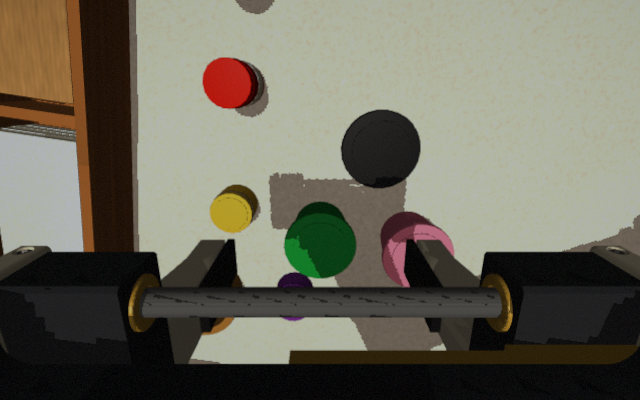

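Wrist fits:

| Object | x (m) | y (m) |
|---|---|---|
| Blue tub | 0.520 | -0.129 |
| Black tub | 0.485 | 0.100 |
| Red jar | 0.660 | 0.0535 |
| Gold tin | 0.6545 | 0.216 |

The tub spacing comes out at 231 mm, inside the stated 220–240. The jar target is (0.5025, -0.0145) and the tin target is (0.5375, -0.243). Next I pick the jar.

Request:
apply_moves(steps=[{"translation": [0.07,-0.05,-0.08],"rotation": [0,0,0]},{"translation": [0.15,-0.1,-0.16],"rotation": [0,0,0]},{"translation": [0.22,-0.15,-0.24],"rotation": [0,0,0]},{"translation": [0.3,-0.2,-0.32],"rotation": [0,0,0]},{"translation": [0.37,-0.25,-0.4],"rotation": [0,0,0]},{"translation": [0.44,-0.29,-0.48],"rotation": [0,0,0]},{"translation": [0.44,-0.29,-0.56],"rotation": [0,0,0]},{"translation": [0.44,-0.29,-0.6],"rotation": [0,0,0]},{"translation": [0.44,-0.29,-0.6],"rotation": [0,0,0]},{"translation": [0.44,-0.29,-0.6],"rotation": [0,0,0]}])

```text
t: 4.37
eef_pos: [0.6602, 0.0537, 0.152]
ee_rot: [3.141, -0.0, -1.41]
force: [0.9, 0.0, 1.5]
width: 0.0878
gripper_force: 0.0
```

Request:
apply_moves(steps=[{"translation": [0,0,-0.07],"rotation": [0,0,0]},{"translation": [0,0,-0.14],"rotation": [0,0,0]},{"translation": [0,0,-0.21],"rotation": [0,0,0]},{"translation": [0,0,-0.28],"rotation": [0,0,0]},{"translation": [0,0,-0.35],"rotation": [0,0,0]},{"translation": [0,0,-0.4],"rotation": [0,0,0]},{"translation": [0,0,-0.45],"rotation": [0,0,0]},{"translation": [0,0,-0.48],"rotation": [0,0,0]},{"translation": [0,0,-0.48],"rotation": [0,0,0]},{"translation": [0,0,-0.48],"rotation": [0,0,0]}])

```text
t: 5.2
eef_pos: [0.6607, 0.0546, 0.0319]
ee_rot: [-3.141, -0.0, -1.409]
force: [0.2, -0.1, -0.3]
width: 0.0873
gripper_force: 0.0
```

Request:
apply_moves(steps=[{"translation": [0,0,0],"rotation": [0,0,0]},{"translation": [0,0,0],"rotation": [0,0,0]},{"translation": [0,0,0],"rotation": [0,0,0]},{"translation": [0,0,0],"rotation": [0,0,0]},{"translation": [0,0,0],"rotation": [0,0,0]},{"translation": [0,0,0],"rotation": [0,0,0]},{"translation": [0,0,0],"rotation": [0,0,0]},{"translation": [0,0,0],"rotation": [0,0,0]},{"translation": [0,0,0],"rotation": [0,0,0]},{"translation": [0,0,0],"rotation": [0,0,0]}], jaw=1, newtons=20)

```text
t: 6.03
eef_pos: [0.6607, 0.0545, 0.0318]
ee_rot: [-3.141, -0.0, -1.409]
force: [0.4, 0.2, 2.4]
width: 0.0538
gripper_force: 20.0
```

Request:
apply_moves(steps=[{"translation": [0,0,0.04],"rotation": [0,0,0]},{"translation": [0,0,0.1],"rotation": [0,0,0]},{"translation": [0,0,0.17],"rotation": [0,0,0]},{"translation": [0,0,0.24],"rotation": [0,0,0]},{"translation": [0,0,0.31],"rotation": [0,0,0]},{"translation": [0,0,0.37],"rotation": [0,0,0]},{"translation": [0,0,0.42],"rotation": [0,0,0]},{"translation": [0,0,0.44],"rotation": [0,0,0]},{"translation": [0,0,0.44],"rotation": [0,0,0]},{"translation": [0,0,0.44],"rotation": [0,0,0]}])

```text
t: 6.87
eef_pos: [0.66, 0.0545, 0.1411]
ee_rot: [3.141, 0.0, -1.409]
force: [0.2, -0.3, -2.5]
width: 0.0532
gripper_force: 20.0
```

Request:
apply_moves(steps=[{"translation": [-0.04,-0.017,0],"rotation": [0,0,0]},{"translation": [-0.11,-0.048,0],"rotation": [0,0,0]},{"translation": [-0.2,-0.088,0],"rotation": [0,0,0]},{"translation": [-0.3,-0.131,0],"rotation": [0,0,0]},{"translation": [-0.4,-0.175,0],"rotation": [0,0,0]},{"translation": [-0.5,-0.219,0],"rotation": [0,0,0]},{"translation": [-0.58,-0.254,0],"rotation": [0,0,0]},{"translation": [-0.63,-0.276,0],"rotation": [0,0,0]},{"translation": [-0.63,-0.276,0],"rotation": [0,0,0]},{"translation": [-0.63,-0.276,0],"rotation": [0,0,0]}])

```text
t: 7.7
eef_pos: [0.5017, -0.015, 0.1412]
ee_rot: [3.141, -0.0, -1.409]
force: [-0.2, -0.4, -0.1]
width: 0.0536
gripper_force: 20.0
```

Request:
apply_moves(steps=[{"translation": [0,0,-0.06],"rotation": [0,0,0]},{"translation": [0,0,-0.13],"rotation": [0,0,0]},{"translation": [0,0,-0.2],"rotation": [0,0,0]},{"translation": [0,0,-0.27],"rotation": [0,0,0]},{"translation": [0,0,-0.33],"rotation": [0,0,0]},{"translation": [0,0,-0.38],"rotation": [0,0,0]},{"translation": [0,0,-0.41],"rotation": [0,0,0]},{"translation": [0,0,-0.43],"rotation": [0,0,0]},{"translation": [0,0,-0.435],"rotation": [0,0,0]},{"translation": [0,0,-0.435],"rotation": [0,0,0]}])

```text
t: 8.53
eef_pos: [0.5031, -0.0144, 0.0327]
ee_rot: [3.141, -0.0, -1.409]
force: [0.9, -0.8, -2.3]
width: 0.0535
gripper_force: 20.0
```

Request:
apply_moves(steps=[{"translation": [0,0,-0.002],"rotation": [0,0,0]},{"translation": [0,0,-0.004],"rotation": [0,0,0]},{"translation": [0,0,-0.005],"rotation": [0,0,0]},{"translation": [0,0,-0.005],"rotation": [0,0,0]},{"translation": [0,0,-0.005],"rotation": [0,0,0]},{"translation": [0,0,-0.005],"rotation": [0,0,0]},{"translation": [0,0,-0.005],"rotation": [0,0,0]},{"translation": [0,0,-0.005],"rotation": [0,0,0]},{"translation": [0,0,-0.005],"rotation": [0,0,0]},{"translation": [0,0,-0.005],"rotation": [0,0,0]}])

```text
t: 9.37
eef_pos: [0.5031, -0.0145, 0.0318]
ee_rot: [-3.141, -0.0, -1.409]
force: [-0.6, -0.5, 2.9]
width: 0.0539
gripper_force: 20.0
```

Request:
apply_moves(steps=[{"translation": [0,0,0],"rotation": [0,0,0]},{"translation": [0,0,0],"rotation": [0,0,0]},{"translation": [0,0,0],"rotation": [0,0,0]},{"translation": [0,0,0],"rotation": [0,0,0]},{"translation": [0,0,0],"rotation": [0,0,0]},{"translation": [0,0,0],"rotation": [0,0,0]},{"translation": [0,0,0],"rotation": [0,0,0]},{"translation": [0,0,0],"rotation": [0,0,0]},{"translation": [0,0,0],"rotation": [0,0,0]},{"translation": [0,0,0],"rotation": [0,0,0]}], jaw=-1)

```text
t: 10.2
eef_pos: [0.5029, -0.0145, 0.0316]
ee_rot: [3.142, -0.0, -1.409]
force: [0.2, 0.3, 0.5]
width: 0.0878
gripper_force: 0.0
```

Request:
apply_moves(steps=[{"translation": [0,0,0.05],"rotation": [0,0,0]},{"translation": [0,0,0.12],"rotation": [0,0,0]},{"translation": [0,0,0.2],"rotation": [0,0,0]},{"translation": [0,0,0.3],"rotation": [0,0,0]},{"translation": [0,0,0.4],"rotation": [0,0,0]},{"translation": [0,0.1,0.5],"rotation": [0,0,0]},{"translation": [0,0.2,0.6],"rotation": [0,0,0]},{"translation": [0,0.3,0.7],"rotation": [0,0,0]},{"translation": [0,0.36,0.76],"rotation": [0,0,0]},{"translation": [0,0.36,0.76],"rotation": [0,0,0]}])

```text
t: 11.03
eef_pos: [0.5049, 0.0784, 0.2255]
ee_rot: [-3.135, 0.002, -1.406]
force: [0.5, 0.2, 0.8]
width: 0.0876
gripper_force: 0.0
```

```bash
cat > m2.py <<'E'
from station import *
from h import *
import sys
np.set_printoptions(precision=4,suppress=True)
RNG['black']=((0,0,0),(180,255,45)); RNG['blue']=((100,150,60),(130,255,255)); RNG['gold']=((18,150,120),(32,255,255))
def tops(c,im,col,P,z,w):
    u,v=proj(c,[P+(z,)])[0].astype(int)
    k=cv2.findContours(mask(im,col,(max(u-w,0),max(v-w,0),max(u+w,1),max(v+w,1))),cv2.RETR_EXTERNAL,cv2.CHAIN_APPROX_NONE)[0]
    if not k: print(col,'none at',u,v); return
    k=max(k,key=cv2.contourArea)
    Q=np.array([ray(c,p+0.0,z)[:2] for p in k[:,0]])
    q=np.linalg.lstsq(np.c_[2*Q,np.ones(len(Q))],(Q**2).sum(1),rcond=None)[0]; rr=np.sqrt(q[2]+q[0]**2+q[1]**2)
    print(col,(u,v),'lsq',np.array([q[0],q[1],rr]),'rms %.5f'%np.std(np.hypot(*(Q-q[:2]).T)))
def look(name,L):
    s=get_state(); c=camera_model("wrist"); im=grab_frame("wrist"); cv2.imwrite(f"pics/{name}.png",im)
    print(s['t'],s['eef_pos'],s['ee_rot'])
    for col,P,z,w in L: tops(c,im,col,P,z,w)
J=('red',(.5025,-.0145),.085,45); BL=('blue',(.52,-.129),.074,60); BK=('black',(.485,.0995),.074,60); G=('gold',(.6545,.216),.045,40); GT=('gold',(.5375,-.243),.045,40)
E
python3 -c "
from m2 import *
look('w3',[J,BL,BK,G])"
```

```text
11.0333 [0.5049 0.0784 0.2255] [-3.135   0.0015 -1.4063]
red (np.int64(342), np.int64(78)) lsq [ 0.5033 -0.0142  0.025 ] rms 0.00025
blue none at 346 -83
black (np.int64(338), np.int64(204)) lsq [0.4842 0.0981 0.0447] rms 0.00065
gold (np.int64(171), np.int64(268)) lsq [0.6562 0.2066 0.0169] rms 0.00366
```

View pics/w3.png

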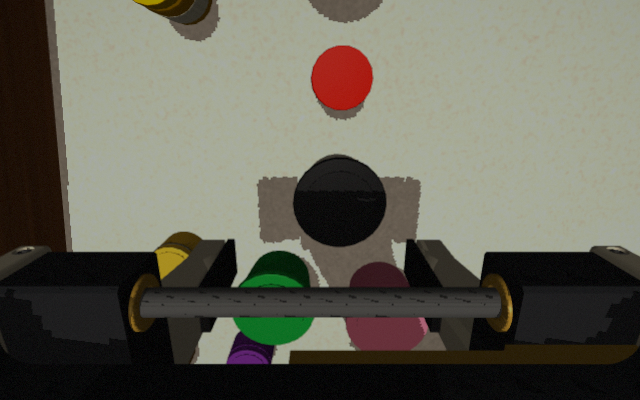

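The jar stands upright at (0.503, -0.014), about 1 mm off target. Before choosing the tin grasp yaw I'll check clearance to the wooden ring and the green tub.

```bash
python3 -c "
from m2 import *
c=camera_model('scene'); d=camera_model('side')
for z in (.03,.04): print(ray(c,(417,312),z), ray(c,(388,318),z),ray(c,(448,318),z), 'side',ray(d,(185,292),z))
print('base',ray(c,(417,356),0)); print('green',ray(c,(388,230),.074),ray(d,(291,256),.074))
"
```

```text
[0.6644 0.3559 0.03  ] [0.7022 0.3214 0.03  ] [0.6476 0.4032 0.03  ] side [0.6863 0.3572 0.03  ]
[0.6726 0.3581 0.04  ] [0.7097 0.3243 0.04  ] [0.6562 0.4046 0.04  ] side [0.6804 0.362  0.04  ]
base [0.7205 0.3849 0.    ]
green [0.5479 0.2383 0.074 ] [0.5283 0.2384 0.074 ]
```

Request:
apply_moves(steps=[{"translation": [0.07,0.06,0],"rotation": [0,0,0.12]},{"translation": [0.14,0.13,0],"rotation": [0,0,0.25]},{"translation": [0.22,0.2,0],"rotation": [0,0,0.37]},{"translation": [0.3,0.28,-0.04],"rotation": [0,0,0.5]},{"translation": [0.38,0.35,-0.08],"rotation": [0,0,0.62]},{"translation": [0.46,0.42,-0.14],"rotation": [0,0,0.75]},{"translation": [0.54,0.5,-0.2],"rotation": [0,0,0.87]},{"translation": [0.608,0.562,-0.28],"rotation": [0,0,1]},{"translation": [0.608,0.562,-0.28],"rotation": [0,0,1]},{"translation": [0.608,0.562,-0.28],"rotation": [0,0,1]}])

```text
t: 11.92
eef_pos: [0.654, 0.2151, 0.1476]
ee_rot: [3.135, 0.001, -0.886]
force: [0.0, -0.0, -0.0]
width: 0.0878
gripper_force: 0.0
```

Request:
apply_moves(steps=[{"translation": [0,0,-0.07],"rotation": [0,0,0]},{"translation": [0,0,-0.15],"rotation": [0,0,0]},{"translation": [0,0,-0.23],"rotation": [0,0,0]},{"translation": [0,0,-0.31],"rotation": [0,0,0]},{"translation": [0,0,-0.39],"rotation": [0,0,0]},{"translation": [0,0,-0.46],"rotation": [0,0,0]},{"translation": [0,0,-0.51],"rotation": [0,0,0]},{"translation": [0,0,-0.55],"rotation": [0,0,0]},{"translation": [0,0,-0.556],"rotation": [0,0,0]},{"translation": [0,0,-0.556],"rotation": [0,0,0]}])

```text
t: 12.75
eef_pos: [0.6549, 0.2156, 0.0126]
ee_rot: [3.141, -0.0, -0.886]
force: [-0.7, -0.4, 0.0]
width: 0.0875
gripper_force: 0.0
```

Request:
apply_moves(steps=[{"translation": [0,0,0],"rotation": [0,0,0]},{"translation": [0,0,0],"rotation": [0,0,0]},{"translation": [0,0,0],"rotation": [0,0,0]},{"translation": [0,0,0],"rotation": [0,0,0]},{"translation": [0,0,0],"rotation": [0,0,0]},{"translation": [0,0,0],"rotation": [0,0,0]},{"translation": [0,0,0],"rotation": [0,0,0]},{"translation": [0,0,0],"rotation": [0,0,0]},{"translation": [0,0,0],"rotation": [0,0,0]},{"translation": [0,0,0],"rotation": [0,0,0]}], jaw=1, newtons=20)

```text
t: 13.58
eef_pos: [0.6551, 0.2162, 0.013]
ee_rot: [-3.141, -0.0, -0.885]
force: [-2.1, 1.2, 4.8]
width: 0.0556
gripper_force: 20.0
```

Request:
apply_moves(steps=[{"translation": [0,0,0.04],"rotation": [0,0,0]},{"translation": [0,0,0.1],"rotation": [0,0,0]},{"translation": [0,0,0.18],"rotation": [0,0,0]},{"translation": [0,0,0.28],"rotation": [0,0,0]},{"translation": [0,0,0.38],"rotation": [0,0,0]},{"translation": [0,0,0.48],"rotation": [0,0,0]},{"translation": [0,0,0.56],"rotation": [0,0,0]},{"translation": [0,0,0.6],"rotation": [0,0,0]},{"translation": [0,0,0.6],"rotation": [0,0,0]},{"translation": [0,0,0.6],"rotation": [0,0,0]}])

```text
t: 14.42
eef_pos: [0.6546, 0.2159, 0.1621]
ee_rot: [3.142, 0.001, -0.886]
force: [0.5, 0.5, -2.3]
width: 0.0555
gripper_force: 20.0
```

Request:
apply_moves(steps=[{"translation": [-0.02,-0.07,0],"rotation": [0,0,-0.04]},{"translation": [-0.045,-0.18,0],"rotation": [0,0,-0.1]},{"translation": [-0.07,-0.28,0],"rotation": [0,0,-0.15]},{"translation": [-0.1,-0.39,0],"rotation": [0,0,-0.2]},{"translation": [-0.125,-0.5,0],"rotation": [0,0,-0.26]},{"translation": [-0.15,-0.6,0],"rotation": [0,0,-0.32]},{"translation": [-0.175,-0.7,0],"rotation": [0,0,-0.38]},{"translation": [-0.2,-0.79,0],"rotation": [0,0,-0.43]},{"translation": [-0.22,-0.86,0],"rotation": [0,0,-0.47]},{"translation": [-0.234,-0.918,0],"rotation": [0,0,-0.5]}])

```text
t: 15.25
eef_pos: [0.5945, -0.0155, 0.1606]
ee_rot: [3.138, 0.001, -1.15]
force: [0.4, -0.6, -1.4]
width: 0.0556
gripper_force: 20.0
```

Request:
apply_moves(steps=[{"translation": [-0.025,-0.1,0],"rotation": [0,0,-0.05]},{"translation": [-0.05,-0.2,0],"rotation": [0,0,-0.11]},{"translation": [-0.08,-0.31,0],"rotation": [0,0,-0.17]},{"translation": [-0.11,-0.42,0],"rotation": [0,0,-0.23]},{"translation": [-0.14,-0.53,0],"rotation": [0,0,-0.3]},{"translation": [-0.17,-0.65,0],"rotation": [0,0,-0.37]},{"translation": [-0.2,-0.77,0],"rotation": [0,0,-0.43]},{"translation": [-0.22,-0.87,0],"rotation": [0,0,-0.48]},{"translation": [-0.234,-0.918,0],"rotation": [0,0,-0.515]},{"translation": [-0.234,-0.918,0],"rotation": [0,0,-0.515]}])

```text
t: 16.08
eef_pos: [0.5364, -0.2451, 0.1612]
ee_rot: [3.139, 0.001, -1.421]
force: [1.0, 0.4, -2.4]
width: 0.0558
gripper_force: 20.0
```

Request:
apply_moves(steps=[{"translation": [0,0,-0.07],"rotation": [0,0,0]},{"translation": [0,0,-0.16],"rotation": [0,0,0]},{"translation": [0,0,-0.25],"rotation": [0,0,0]},{"translation": [0,0,-0.34],"rotation": [0,0,0]},{"translation": [0,0,-0.42],"rotation": [0,0,0]},{"translation": [0,0,-0.49],"rotation": [0,0,0]},{"translation": [0,0,-0.54],"rotation": [0,0,0]},{"translation": [0,0,-0.57],"rotation": [0,0,0]},{"translation": [0,0,-0.585],"rotation": [0,0,0]},{"translation": [0,0,-0.593],"rotation": [0,0,0]}])

```text
t: 16.92
eef_pos: [0.5379, -0.2425, 0.0137]
ee_rot: [3.141, 0.0, -1.416]
force: [0.4, 0.0, -1.8]
width: 0.0554
gripper_force: 20.0
```

Request:
apply_moves(steps=[{"translation": [0,0,-0.002],"rotation": [0,0,0]},{"translation": [0,0,-0.005],"rotation": [0,0,0]},{"translation": [0,0,-0.007],"rotation": [0,0,0]},{"translation": [0,0,-0.007],"rotation": [0,0,0]},{"translation": [0,0,-0.007],"rotation": [0,0,0]},{"translation": [0,0,-0.007],"rotation": [0,0,0]},{"translation": [0,0,-0.007],"rotation": [0,0,0]},{"translation": [0,0,-0.007],"rotation": [0,0,0]},{"translation": [0,0,-0.007],"rotation": [0,0,0]},{"translation": [0,0,-0.007],"rotation": [0,0,0]}])

```text
t: 17.75
eef_pos: [0.5381, -0.2431, 0.0129]
ee_rot: [-3.141, -0.0, -1.417]
force: [-1.1, 0.4, 3.3]
width: 0.0556
gripper_force: 20.0
```

Touching at the target, so I'll release, rise, and look at the tin and blue tub.

Request:
apply_moves(steps=[{"translation": [0,0,0],"rotation": [0,0,0]},{"translation": [0,0,0],"rotation": [0,0,0]},{"translation": [0,0,0],"rotation": [0,0,0]},{"translation": [0,0,0],"rotation": [0,0,0]},{"translation": [0,0,0],"rotation": [0,0,0]},{"translation": [0,0,0],"rotation": [0,0,0]},{"translation": [0,0,0],"rotation": [0,0,0]},{"translation": [0,0,0],"rotation": [0,0,0]},{"translation": [0,0,0],"rotation": [0,0,0]},{"translation": [0,0,0],"rotation": [0,0,0]}], jaw=-1)

```text
t: 18.58
eef_pos: [0.5379, -0.243, 0.0125]
ee_rot: [3.142, 0.0, -1.417]
force: [-0.1, -0.0, -0.4]
width: 0.0875
gripper_force: 0.0
```

Request:
apply_moves(steps=[{"translation": [0,0,0.05],"rotation": [0,0,0]},{"translation": [0,0,0.13],"rotation": [0,0,0]},{"translation": [0,0,0.22],"rotation": [0,0,0]},{"translation": [0,0,0.33],"rotation": [0,0,0]},{"translation": [0,0,0.44],"rotation": [0,0,0]},{"translation": [0,0,0.56],"rotation": [0,0,0]},{"translation": [0,0,0.68],"rotation": [0,0,0]},{"translation": [0,0,0.8],"rotation": [0,0,0]},{"translation": [0,0,0.92],"rotation": [0,0,0]},{"translation": [0,0,1],"rotation": [0,0,0]}])

```text
t: 19.42
eef_pos: [0.5385, -0.2433, 0.2661]
ee_rot: [-3.138, -0.002, -1.416]
force: [0.5, 0.3, 0.7]
width: 0.0877
gripper_force: 0.0
```

Request:
apply_moves(steps=[{"translation": [0,0.1,0.04],"rotation": [0,0,0]},{"translation": [0,0.2,0.08],"rotation": [0,0,0]},{"translation": [0,0.3,0.12],"rotation": [0,0,0]},{"translation": [0,0.4,0.16],"rotation": [0,0,0]},{"translation": [0,0.5,0.2],"rotation": [0,0,0]},{"translation": [0,0.6,0.2],"rotation": [0,0,0]},{"translation": [0,0.65,0.2],"rotation": [0,0,0]},{"translation": [0,0.65,0.2],"rotation": [0,0,0]},{"translation": [0,0.65,0.2],"rotation": [0,0,0]},{"translation": [0,0.65,0.2],"rotation": [0,0,0]}])

```text
t: 20.25
eef_pos: [0.5378, -0.081, 0.3123]
ee_rot: [3.141, -0.0, -1.417]
force: [0.6, 0.3, -0.4]
width: 0.0877
gripper_force: 0.0
```

```bash
python3 -c "
from m2 import *
look('w4',[J,BL,BK,GT]); cv2.imwrite('pics/scene4.png',grab_frame('scene'))"
```

```text
20.25 [ 0.5378 -0.081   0.3123] [ 3.141  -0.0002 -1.4166]
red (np.int64(340), np.int64(220)) lsq [ 0.5038 -0.0156  0.0251] rms 0.00044
blue (np.int64(341), np.int64(123)) lsq [ 0.5198 -0.1287  0.0438] rms 0.00029
black (np.int64(338), np.int64(296)) lsq [0.486  0.0978 0.0523] rms 0.01992
gold (np.int64(342), np.int64(16)) lsq [ 0.5378 -0.2393  0.0249] rms 0.00188
```

View pics/w4.png

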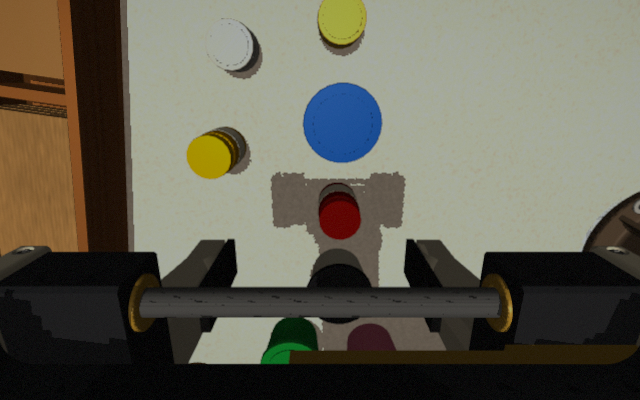

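View pics/scene4.png

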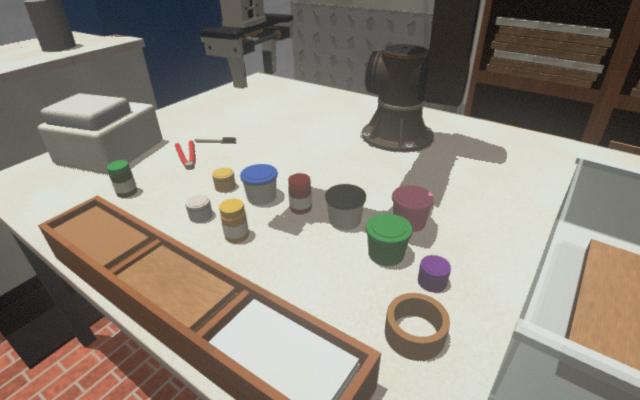

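The scene view shows a straight row: tin, blue tub, jar, black tub, all upright. The tin is clipped at the top of the wrist image (342,18), so I'll move back for one clean look.

Request:
apply_moves(steps=[{"translation": [0,-0.1,0],"rotation": [0,0,0]},{"translation": [0,-0.2,0],"rotation": [0,0,0]},{"translation": [0,-0.3,0],"rotation": [0,0,0]},{"translation": [0,-0.4,0],"rotation": [0,0,0]},{"translation": [0,-0.46,0],"rotation": [0,0,0]},{"translation": [0,-0.46,0],"rotation": [0,0,0]},{"translation": [0,-0.46,0],"rotation": [0,0,0]},{"translation": [0,-0.46,0],"rotation": [0,0,0]},{"translation": [0,-0.46,0],"rotation": [0,0,0]},{"translation": [0,-0.46,0],"rotation": [0,0,0]}])

```text
t: 21.18
eef_pos: [0.538, -0.195, 0.3127]
ee_rot: [-3.141, 0.0, -1.416]
force: [-0.8, -0.0, -0.2]
width: 0.0876
gripper_force: 0.0
```

```bash
python3 -c "
from m2 import *
look('w5',[J,BL,GT])"
```

```text
21.1833 [ 0.538  -0.195   0.3127] [-3.1414  0.     -1.416 ]
red (np.int64(325), np.int64(299)) lsq [ 0.5061 -0.0339  0.0092] rms 0.00351
blue (np.int64(326), np.int64(214)) lsq [ 0.5199 -0.1305  0.0439] rms 0.00062
gold (np.int64(326), np.int64(118)) lsq [ 0.5383 -0.2422  0.0262] rms 0.00037
```

The tin is at (0.538, -0.242), within about 1 mm of target, and the tubs haven't moved. The gripper is clear, so I'm handing in.

```bash
python3 -c "
from station import *
print(job_done())"
```

```text
the job is handed in; nothing more can be done
None
```

The job is handed in at about 21 s: the red jar stands upright midway between the tubs and the gold tin upright just past the blue tub, each within about 1 mm of target by the wrist camera, with both tubs where they were; no verdict came back.

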